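# Slide a chromatography plate out past the end of the service ledge

### The job

The coated glass chromatography plate lying askew on the grey ledge must be made ready to be picked up by its bare green margin. With the fingertips on bare glass only, never on the white coating, and without lifting it, push the plate back until its long edge lies along the white trunking, and along the ledge to the left until the whole bare margin stands out past the ledge's open left end, with no more than a finger's breadth of the coated part beyond the end. Leave the plate lying so, and everything else where it stands.

Things in the scene. Friction and masses are not known exactly. Their poses are not given: they have to be found in the camera images.
- ledge: fixed grey deck 620 x 200 mm, 22 mm thick, flat top 100 mm above the bench: x -110 to +90 mm, y -420 to +200 mm. White trunking behind it: front face at x = +90 mm, 60 mm deep, top 20 mm above the deck, running on 160 mm past the left end. Origin on the bench; x points away from the robot to the trunking, y along the ledge to its open left end, z up. Slightly turned, differently each time.
- ledge_end (a point): point on the deck's top (100 mm above the bench) where the open left end (the end at +y) meets the trunking's front face; same axes as the ledge. A point with y above 0 in this frame is past the end; x = 0 is the trunking's face.
- plate: loose chromatography plate lying on the deck: glass 100 mm (x) by 200 mm (y) by 5 mm, with a white layer on top, about 0.3 kg (varies). Origin at the centre of the glass's underside; z up; the bare margin is its +y end. At the start it is askew by up to 0.25 rad to the ledge, with its long back edge (x = +50 mm) clear of the trunking and all of it on the deck.
- layer: the plate's white coating, 92 by 166 by 2 mm, fixed on the glass, its top 7 mm above the glass's underside; it stops 4 mm short of both long edges and of the tail end, and 30 mm short of the leading (+y) end. Origin 5 mm above the plate's origin; same axes. Must not be touched.
- margin_front (a point): point on the plate's top glass face at the long front edge (x = -50 mm), 30 mm from the leading end (y = +70 mm): the front end of the line where the bare margin meets the coated part.
- margin_back (a point): the same line's other end, at the long back edge (x = +50 mm, y = +70 mm, 5 mm up).
- tail_front (a point): corner of the plate's top glass face at the tail end, front edge (x = -50 mm, y = -100 mm, 5 mm up).
- tail_back (a point): corner of the plate's top glass face at the tail end, back edge (x = +50 mm, y = -100 mm, 5 mm up).
- clear_bottle: bystander: clear bottle with a blue cap, 64 mm across, 135 mm high, standing towards the ledge's right end; origin under its centre.
- beaker: bystander: glass beaker, 70 mm across, 92 mm high, standing towards the ledge's right end; origin under its centre.
- vial: bystander: small brown vial with a white cap, 25 mm across, 46 mm high, at the ledge's front, right of the plate; origin under its centre.
- cream_bottle: bystander: cream-coloured bottle with a blue cap, 86 mm across, 180 mm high, on the bench at the left; origin under its centre.
- wash_bottle: bystander: white wash bottle with a red cap and bent spout, 72 mm across, 180 mm high, on the bench at the left; origin under its centre.
- tube_rack: bystander: blue rack 90 by 135 mm with red-capped tubes, 120 mm high, on the bench at the right; origin under its centre.
- notebook: bystander: notebook with a pen on it, 150 by 212 mm, 12 mm thick, on the bench at the left front; origin under its centre.
There are look-alikes about, which are no part of the job. There is more than one size of the plate; the job needs the largest.

How it is judged:
At the end, for the whole second after the job is handed in: The plate lies flat and still on the ledge; at both long edges the line where the bare margin meets the coated part is between 1 mm short of and 24 mm past the ledge's left end; both ends of the plate's back edge are within 8 mm of the trunking (y of margin_front in the frame of ledge_end between -0.001 and 0.024 m and y of margin_back in the frame of ledge_end between -0.001 and 0.024 m and x of each of margin_back, tail_back in the frame of ledge_end above -0.008 m and z of margin_back in the frame of ledge_end between 0.001 and 0.009 m and z of tail_front in the frame of ledge_end between 0.001 and 0.009 m and angle between plate's own z axis and vertical below 0.03 rad and linear speed of plate below 0.01 m/s and angular speed of plate below 0.05 rad/s); the robot touches nothing.
It fails at once if the white coating is touched by the robot (contact force between any of the fingers, the arm and layer above 0.3 N).
It fails at once if the plate is lifted off the deck, tipped or dropped (angle between plate's own z axis and vertical above 0.12 rad or z of plate in the frame of ledge_end above 0.008 m or z of plate in the frame of ledge_end below -0.01 m).
It fails at once if a bystander is shifted by more than 15 mm or tipped (distance of any of clear_bottle, beaker, vial, cream_bottle, wash_bottle, tube_rack, notebook from where it was at the start of the episode above 0.015 m or angle between any of clear_bottle, beaker, vial, cream_bottle, wash_bottle, tube_rack, notebook's own z axis and vertical above 0.25 rad).
It also fails if it takes over 64 s, if anything falls off the work surface, if the arm or the gripper's body presses on something with over 40 N, if the wrist force passes 120 N, or if a joint passes its speed limit or range.

### The arm

A 6-joint arm with a two-finger parallel gripper is mounted at the origin on the work surface. World frame = base frame: x ahead of the robot, y to its left, z up, the work surface at z = 0. Lengths are in m, angles in rad, forces in N, time in s.
With the tool pointing down it reaches from about 0.275 to 0.825 m from the base axis. Payload 4.9 kg.
Tool frame: the origin (TCP) lies midway between the tips of the shut fingers; the grasp point (between the pads) lies hold_point_z behind it (hold_point_z is the distance from the TCP to the grasp point, in m); z points along the fingers, y is the line along which they close (so a half turn about z gives the same grasp; the last joint's range is limited). The gripper opens to 85 mm and grips with 20 to 120 N. Pads are 22 mm wide; open, the fingers measure 114 mm over their backs; the gripper's body (76 mm by 85 mm) begins 54 mm behind the grasp point. The pads swing forward as they close: fully open they stand 13 mm farther back than shut.
Start: joints at [-1.349, 0.326, -0.193, 1.052, 0, 1.437], TCP at [0.192, -0.516, 0.231] pointing down, gripper open.
Joint ranges: [-2.65, 2.65], [-0.97, 1.79], [-1.3, 1.35], [-1.93, 2.1], [-1.47, 1.37], [-3.14, 3.14]. Speed limits (rad/s): [2.57, 2.57, 3.14, 3.14, 3.14, 3.14].

### API

Orientations are given as a unit quaternion [w, x, y, z].
In Python, from workcell import read_state, read_camera, hand_in, hold_point_z gives the robot as it stands.
- The arm moves only by the tool move_arm, never from a script. Its argument "increments" is a list of rows, each an object of numbers: "hand": the finger opening in cm, from 0 to 8.54; "dx", "dy", "dz": the shift along the tool's x, y, z in cm; "rx", "ry", "rz": the turn, a rotation vector about the tool's x, y, z in rad. A call has 1 to 12 rows; each row is the pose to reach, as a shift and turn from the pose commanded when the call began, along the tool's axes at that moment; what a row does not reach only later rows make up. A row lasts 1/8 s, in which the tool goes at most 62.5 mm and 10.7 degrees, less where a joint would pass 70% of its speed; a pose out of reach is approached as far as the arm can. A call with a gripper value outside its range is refused whole. The fingers move at their own pace and stop on an object; "squeeze" is the grip in N (left out, the last holds). Time passes only in rows, so rows that repeat a pose let the fingers close. It gives the time, the measured TCP pose, the force, the opening and the grip force at its end, in the units of the state.
- read_state(): the state, without advancing time (a new reading comes with each control period).
- read_camera(name): name is "scene" or "top" or "wrist"; returns a dict with "img" (480x640x3 uint8, blue, green, red), "K" (3x3 intrinsics, pixels), "R" (3x3) and "t" (3): a world point X has camera coordinates R X + t; the wrist camera has in their place "tool_from_camera" (4x4, takes a point from camera to tool coordinates, whose origin is the TCP and whose axes are the flange's). Camera axes: x right, y down, z forward; pixel columns grow to the right and rows downward; lengths in m; the calibration is good to about 2 mm. A picture is of the moment at which its call begins: read the wrist's pose just before it. There is no depth.
- hand_in(): hands the job in; it is judged then, once.
The state is a dict: "t": time; "joint_pos": joint angles; "joint_vel": joint speeds; "joint_efforts": joint torques, N m; "ee_pos": TCP position; "ee_rot": TCP orientation; "wrist_force": force on the tool from outside, world axes, zero at the start; "moment": the same for the moment, N m; "gripper_width": finger opening in m; "grip_force": force on a finger pad.
Only numpy, scipy, OpenCV 4.12 (cv2) and the standard library are available. Lean on these libraries where they do the work, as an engineer would, in place of code of your own. Each camera call takes 0.05 s, during which the arm holds its last target. There are 200 camera calls.

## Working session

There is one attempt and no reset: what is moved stays moved. The work goes in short steps, Python scripts to look and compute and a tool call to move; the robot and the scene stay as the last step left them, time stands still between calls to the robot, and variables do not carry over. Pictures are saved under pics/ and viewed, at most 10 in all, crops included, and the job is handed in when it is done.

Besides the shell and the picture viewer there is one more tool, called as name(argument=value, ...), one argument or row to a line, values as JSON. move_arm: Moves the arm, as the interface text tells. Its arguments: {"type":"object","properties":{"increments":{"type":"array","items":{"type":"object","properties":{"hand":{"type":"number"},"dx":{"type":"number"},"dy":{"type":"number"},"dz":{"type":"number"},"rx":{"type":"number"},"ry":{"type":"number"},"rz":{"type":"number"}}}},"squeeze":{"type":"number"}},"required":["increments"]}

```bash
mkdir -p pics; python3 - <<'E'
from workcell import *
import cv2
s=read_state();print(s['ee_pos'],s['ee_rot'],s['gripper_width'],hold_point_z)
for n in("scene","top"):
    c=read_camera(n);cv2.imwrite(f"pics/{n}0.png",c["img"]);print(n,c["K"],c["R"],c["t"])
E
```

```text
[ 0.19147992 -0.51500121  0.23050659] [-8.37705818e-04  9.84219103e-01  1.76952125e-01 -2.28838794e-05] 0.08561246218481726 0.0187
scene [[525.72864573   0.         320.2997541 ]
 [  0.         525.72864573 236.59540435]
 [  0.           0.           1.        ]] [[ 0.35981385  0.93300056 -0.00662973]
 [ 0.69305996 -0.27202394 -0.66758585]
 [-0.62466142  0.23561184 -0.74450331]] [-0.23907816 -0.23203328  1.68716856]
top [[589.8872122    0.         315.59348932]
 [  0.         589.8872122  241.10050026]
 [  0.           0.           1.        ]] [[-0.02409637 -0.99965696 -0.01026321]
 [-0.99390005  0.02506025 -0.1073996 ]
 [ 0.10761996  0.00761266 -0.99416296]] [0.0887012  0.47148165 1.66962733]
```

View pics/top0.png

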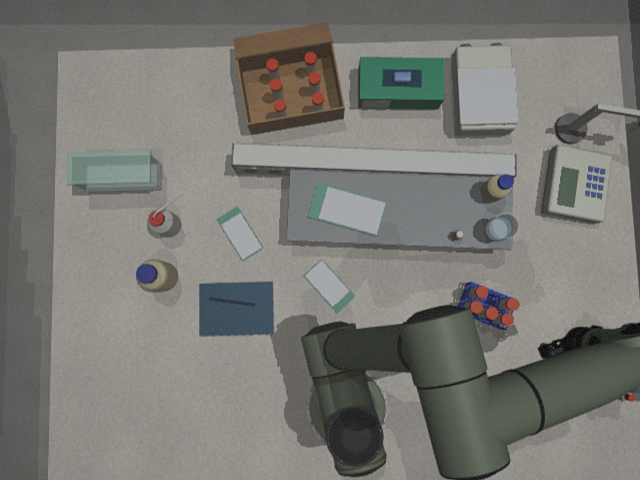

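View pics/scene0.png

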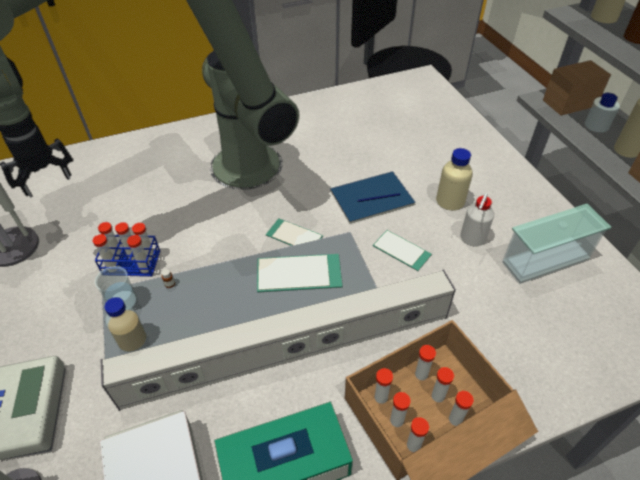

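Top view: three plates. The two at (239,233) and (329,286) are small and lie on the bench. The one at (347,209) is on the grey deck and is the largest, with its green margin on the left, so it fits. I'll confirm it in an enlarged crop.

```bash
python3 - <<'E'
import cv2
i=cv2.imread("pics/top0.png")[135:260,225:425]
cv2.imwrite("pics/crop0.png",cv2.resize(i,None,fx=4,fy=4,interpolation=cv2.INTER_CUBIC))
E
```

```text
(no output)
```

View pics/crop0.png

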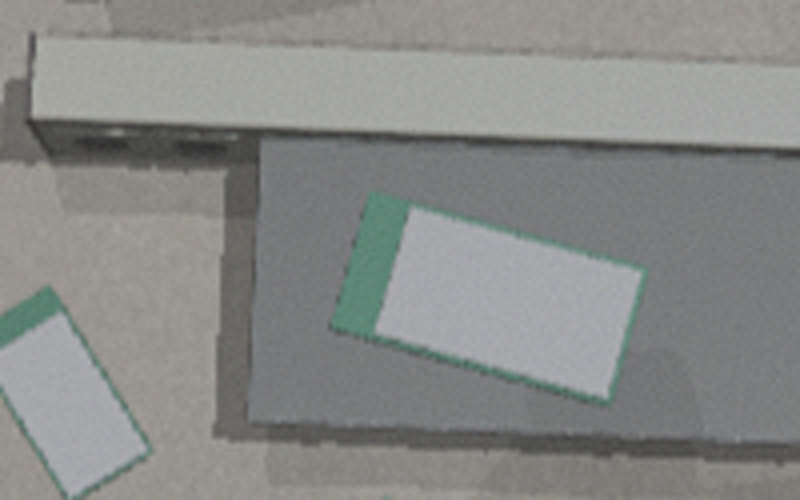

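The crop confirms it: the largest plate, with a wide green margin at its left end, lying askew on the deck. Crop corners are about (372,191), (331,327), (647,267) and (609,404). The deck's left end runs from (260,138) to (250,421).

```bash
cat > h.py <<'E'
import numpy as np,cv2
from workcell import *
def ray(c,px,z,R=None,t=None):
    R=c["R"] if R is None else R; t=c["t"] if t is None else t
    d=R.T@np.linalg.solve(c["K"],[px[0],px[1],1]); o=-R.T@t
    return o+d*(z-o[2])/d[2]
def proj(c,X,R=None,t=None):
    R=c["R"] if R is None else R; t=c["t"] if t is None else t
    p=c["K"]@(R@np.asarray(X)+t); return p[:2]/p[2]
E
python3 - <<'E'
from h import *
c=read_camera("top")
P={}
for n,p,z in[("LB",(372,191),.105),("LF",(331,327),.105),("TB",(647,267),.105),("TF",(609,404),.105),("E",(260,138),.1),("EF",(250,421),.1),("tr",(780,150),.1),("fr",(780,442),.1)]:
    P[n]=ray(c,(p[0]/4+225,p[1]/4+135),z);print(n,P[n].round(4))
for n,p in [("vial",(458,236)),("clear",(500,195)),("beaker",(498,232))]: print(n,ray(c,p,.12).round(3))
d=P["LB"]-P["TB"];print(np.linalg.norm(d),np.arctan2(-d[0],d[1]))
d=P["E"]-P["tr"];print("ledge",np.arctan2(-d[0],d[1]));d=P["EF"]-P["fr"];print(np.arctan2(-d[0],d[1]))
d=P["E"]-P["EF"];print(np.linalg.norm(d),np.arctan2(d[1],d[0]))
w=read_camera("wrist");print(w["tool_from_camera"].round(4),w["K"][0,0])
E
```

```text
LB [0.6272 0.0659 0.105 ]
LF [0.5329 0.0964 0.105 ]
TB [ 0.5691 -0.1222  0.105 ]
TF [ 0.4747 -0.0927  0.105 ]
E [0.6678 0.1429 0.1   ]
EF [0.4698 0.1537 0.1   ]
tr [ 0.6498 -0.2181  0.1   ]
fr [ 0.4462 -0.2093  0.1   ]
vial [ 0.468 -0.31   0.12 ]
clear [ 0.577 -0.43   0.12 ]
beaker [ 0.476 -0.418  0.12 ]
0.196880373196931 -0.30002986217208133
ledge -0.04998506872566919
-0.06503037943060708
0.19833935276490247 -0.05411892915726132
[[ 6.000e-04 -9.604e-01 -2.787e-01  7.110e-02]
 [ 1.000e+00  7.000e-04 -2.000e-04 -2.000e-04]
 [ 4.000e-04 -2.787e-01  9.604e-01 -1.424e-01]
 [ 0.000e+00  0.000e+00  0.000e+00  1.000e+00]] 350.2308638361773
```

move_arm(
  increments=[
    {"dx":4,"dy":-4,"rz":-0.18},
    {"dx":8,"dy":-8,"rz":-0.36},
    {"dx":12,"dy":-12,"rz":-0.54},
    {"dx":16,"dy":-15,"rz":-0.72},
    {"dx":20,"dy":-19,"rz":-0.9},
    {"dx":24,"dy":-23,"rz":-1.08},
    {"dx":28,"dy":-26.5,"rz":-1.26},
    {"dx":32,"dy":-30,"rz":-1.44},
    {"dx":36,"dy":-34,"rz":-1.62},
    {"dx":39,"dy":-37,"rz":-1.8},
    {"dx":41.3,"dy":-38.8,"rz":-1.98},
    {"dx":41.3,"dy":-38.8,"rz":-2.16},
  ],
)

```text
invalid input at $.increments[0]: expected keys hand, dx, dy, dz, rx, ry, rz
```

move_arm(
  increments=[
    {"rz":-0.18},
    {"rz":-0.36},
    {"rz":-0.54},
    {"rz":-0.57},
    {"rz":-0.57},
    {"rz":-0.57},
    {"rz":-0.57},
  ],
)

```text
invalid input at $.increments[0]: expected keys hand, dx, dy, dz, rx, ry, rz
```

```bash
cat >> h.py <<'E'
from scipy.spatial.transform import Rotation as Ro
E0=np.array([.6678,.1429,.1]); YAW=-.055
def L():
    c,s=np.cos(YAW),np.sin(YAW); return np.array([[c,-s,0],[s,c,0],[0,0,1]])
def led(p): return L().T@(np.asarray(p)-E0)
def st():
    s=read_state();R=Ro.from_quat(s["ee_rot"],scalar_first=True).as_matrix()
    print("t",s["t"],"pos",s["ee_pos"].round(4),"led",led(s["ee_pos"]).round(4),"head",np.arctan2(R[1,0],R[0,0]).round(4),"tilt",R[:2,2].round(4),"F",s["wrist_force"].round(2),"w",s["gripper_width"],"j",np.round(s["joint_pos"],2))
    return s,R
def wristcam(name=None):
    s,R=st();c=read_camera("wrist");T=c["tool_from_camera"]
    Rc=(R@T[:3,:3]).T; o=R@T[:3,3]+s["ee_pos"]; c["R"]=Rc;c["t"]=-Rc@o
    if name: cv2.imwrite(name,c["img"])
    return c
E
python3 -c "
from h import *
wristcam('pics/w1.png')"
```

```text
t 0.2 pos [ 0.1915 -0.5152  0.2308] led [-0.4394 -0.6833  0.1308] head 0.3558 tilt [-0.0002  0.001 ] F [ 0.74 -0.02 -0.06] w 0.08521081289884874 j [-1.35  0.33 -0.19  1.05 -0.    1.44]
```

View pics/w1.png

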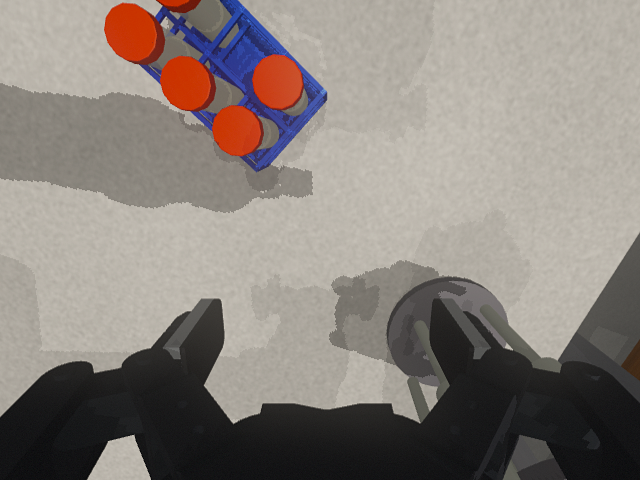

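The wrist view shows the rack at (220,80) and the fingers at the bottom. The moves were refused because every key is needed, so I'm resending them.

move_arm(
  increments=[
    {"hand":8.5,"dx":3,"dy":-3,"dz":-2,"rx":0,"ry":0,"rz":-0.18},
    {"hand":8.5,"dx":7,"dy":-7,"dz":-3,"rx":0,"ry":0,"rz":-0.36},
    {"hand":8.5,"dx":11,"dy":-11,"dz":-3,"rx":0,"ry":0,"rz":-0.54},
    {"hand":8.5,"dx":15,"dy":-15,"dz":-3,"rx":0,"ry":0,"rz":-0.72},
    {"hand":8.5,"dx":19,"dy":-19,"dz":-3,"rx":0,"ry":0,"rz":-0.9},
    {"hand":8.5,"dx":23,"dy":-23,"dz":-3,"rx":0,"ry":0,"rz":-1.08},
    {"hand":8.5,"dx":27,"dy":-26.5,"dz":-3,"rx":0,"ry":0,"rz":-1.26},
    {"hand":8.5,"dx":31,"dy":-30,"dz":-3,"rx":0,"ry":0,"rz":-1.44},
    {"hand":8.5,"dx":35,"dy":-33,"dz":-3,"rx":0,"ry":0,"rz":-1.62},
    {"hand":8.5,"dx":39,"dy":-36.5,"dz":-3,"rx":0,"ry":0,"rz":-1.8},
    {"hand":8.5,"dx":41.3,"dy":-38.8,"dz":-3,"rx":0,"ry":0,"rz":-1.98},
    {"hand":8.5,"dx":41.3,"dy":-38.8,"dz":-3,"rx":0,"ry":0,"rz":-2.16},
  ],
)

```text
t: 1.75
ee_pos: [0.4442, -0.006, 0.2612]
ee_rot: [-0.0, 0.303, 0.953, 0.0]
wrist_force: [-0.7, -0.6, 0.3]
gripper_width: 0.0849
grip_force: 0.0
```

move_arm(
  increments=[
    {"hand":8.5,"dx":0,"dy":0,"dz":0,"rx":0,"ry":0,"rz":-0.18},
    {"hand":8.5,"dx":0,"dy":0,"dz":1,"rx":0,"ry":0,"rz":-0.36},
    {"hand":8.5,"dx":0,"dy":0,"dz":2,"rx":0,"ry":0,"rz":-0.5},
    {"hand":8.5,"dx":0,"dy":0,"dz":3,"rx":0,"ry":0,"rz":-0.57},
    {"hand":8.5,"dx":0,"dy":0,"dz":3,"rx":0,"ry":0,"rz":-0.57},
    {"hand":8.5,"dx":0,"dy":0,"dz":3,"rx":0,"ry":0,"rz":-0.57},
  ],
)

```text
t: 2.5
ee_pos: [0.4437, -0.0081, 0.2316]
ee_rot: [0.0, 0.028, 1.0, -0.0]
wrist_force: [0.3, 0.2, 0.2]
gripper_width: 0.0848
grip_force: 0.0
```

```bash
python3 -c "
from h import *
wristcam('pics/w2.png')"
```

```text
t 2.5 pos [ 0.4437 -0.0081  0.2316] led [-0.2155 -0.163   0.1316] head 3.0848 tilt [ 0.0003 -0.0001] F [0.28 0.24 0.15] w 0.08475397938044933 j [-0.18  0.13 -0.45  0.99 -0.   -0.13]
```

View pics/w2.png

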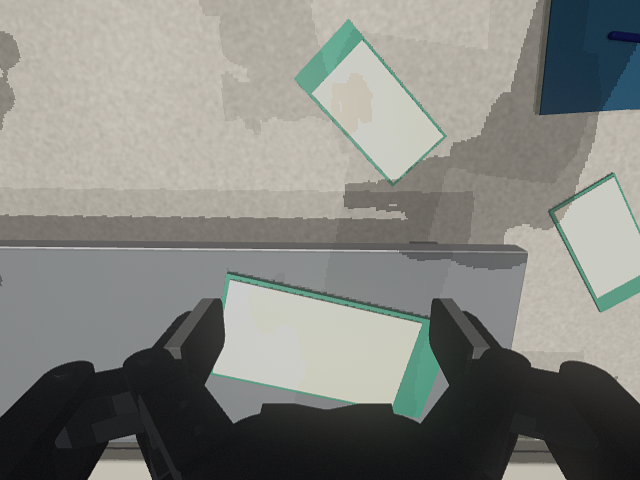

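The plate's tail-front corner shows at (228,273), its front edge runs to about (432,318), and the deck's front-left corner is at (527,251). I'll refine the ledge frame from these.

```bash
python3 - <<'E'
from h import *
c=wristcam()
for n,p,z in [("TF",(228,273),.105),("LF",(431,319),.105),("MF",(422,322),.107),("C",(527,251),.1),("F0",(2,245),.1),("C2",(516,342),.1)]:
    X=ray(c,p,z);print(n,X.round(4),led(X).round(4))
E
```

```text
t 2.55 pos [ 0.4438 -0.0081  0.2317] led [-0.2153 -0.1631  0.1317] head 3.0849 tilt [ 0.0006 -0.0001] F [ 0.59 -0.73  0.4 ] w 0.0854206307612616 j [-0.18  0.13 -0.45  0.99 -0.   -0.13]
TF [ 0.4746 -0.0905  0.105 ] [-0.18   -0.2437  0.005 ]
LF [0.5264 0.0775 0.105 ] [-0.1376 -0.0731  0.005 ]
MF [0.5277 0.0693 0.107 ] [-0.1359 -0.0812  0.007 ]
C [0.4711 0.1561 0.1   ] [-0.1971  0.0024 -0.    ]
F0 [ 0.4417 -0.2733  0.1   ] [-0.2029 -0.428  -0.    ]
C2 [0.5565 0.1553 0.1   ] [-0.1118  0.0062 -0.    ]
```

move_arm(
  increments=[
    {"hand":8.5,"dx":-0.8,"dy":0,"dz":4,"rx":0,"ry":0,"rz":0},
    {"hand":8.5,"dx":-1.6,"dy":0,"dz":8,"rx":0,"ry":0,"rz":0},
    {"hand":8.5,"dx":-1.6,"dy":0,"dz":11,"rx":0,"ry":0,"rz":0},
    {"hand":8.5,"dx":-1.6,"dy":0,"dz":12.5,"rx":0,"ry":0,"rz":0},
    {"hand":8.5,"dx":-1.6,"dy":0,"dz":13.5,"rx":0,"ry":0,"rz":0},
    {"hand":8.5,"dx":-1.6,"dy":0,"dz":13.5,"rx":0,"ry":0,"rz":0},
  ],
)

```text
t: 3.35
ee_pos: [0.4595, -0.0089, 0.0961]
ee_rot: [-0.0, 0.028, 1.0, 0.0]
wrist_force: [0.1, 0.4, 0.9]
gripper_width: 0.0852
grip_force: 0.0
```

```bash
python3 -c "
from h import *
wristcam('pics/w3.png')"
```

```text
t 3.35 pos [ 0.4595 -0.0089  0.0961] led [-0.1997 -0.163  -0.0039] head 3.0856 tilt [-0.0005  0.0001] F [0.1  0.38 0.88] w 0.08517612089290053 j [-0.18  0.31 -0.61  0.65  0.   -0.12]
```

View pics/w3.png

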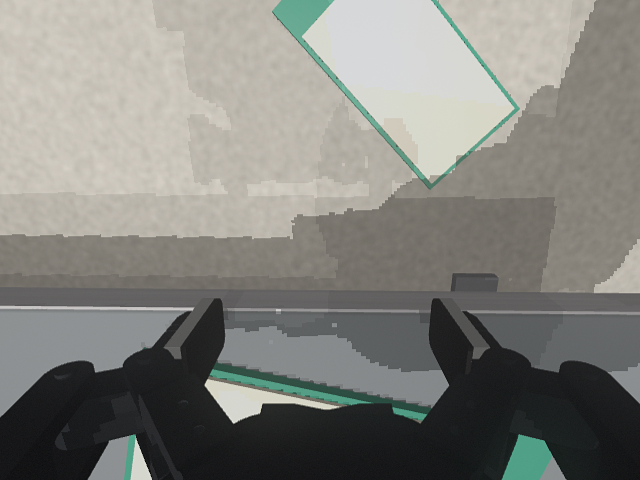

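The fingertips, at (223,299) and (430,299), are just over the deck's front lip, with the plate clear of them. Now I'll feel for the deck.

move_arm(
  increments=[
    {"hand":8.5,"dx":0,"dy":0,"dz":0.2,"rx":0,"ry":0,"rz":0},
    {"hand":8.5,"dx":0,"dy":0,"dz":0.4,"rx":0,"ry":0,"rz":0},
    {"hand":8.5,"dx":0,"dy":0,"dz":0.4,"rx":0,"ry":0,"rz":0},
  ],
)

```text
t: 3.78
ee_pos: [0.4596, -0.0089, 0.0924]
ee_rot: [0.0, 0.028, 1.0, -0.0]
wrist_force: [-0.7, 0.0, 0.1]
gripper_width: 0.0848
grip_force: 0.0
```

move_arm(
  increments=[
    {"hand":8.5,"dx":0,"dy":0,"dz":0.1,"rx":0,"ry":0,"rz":0},
    {"hand":8.5,"dx":0,"dy":0,"dz":0.2,"rx":0,"ry":0,"rz":0},
    {"hand":8.5,"dx":0,"dy":0,"dz":0.2,"rx":0,"ry":0,"rz":0},
  ],
)

```text
t: 4.15
ee_pos: [0.4594, -0.0089, 0.0902]
ee_rot: [-0.0, 0.028, 1.0, 0.0]
wrist_force: [0.1, 0.7, -0.2]
gripper_width: 0.0853
grip_force: 0.0
```

move_arm(
  increments=[
    {"hand":8.5,"dx":0,"dy":0,"dz":0.1,"rx":0,"ry":0,"rz":0},
    {"hand":8.5,"dx":0,"dy":0,"dz":0.1,"rx":0,"ry":0,"rz":0},
  ],
)

```text
t: 4.4
ee_pos: [0.4595, -0.0089, 0.0892]
ee_rot: [-0.0, 0.028, 1.0, 0.0]
wrist_force: [0.9, -0.2, 0.4]
gripper_width: 0.085
grip_force: 0.0
```

move_arm(
  increments=[
    {"hand":8.5,"dx":0,"dy":0,"dz":0.1,"rx":0,"ry":0,"rz":0},
    {"hand":8.5,"dx":0,"dy":0,"dz":0.1,"rx":0,"ry":0,"rz":0},
  ],
)

```text
t: 4.65
ee_pos: [0.4595, -0.0089, 0.0882]
ee_rot: [-0.0, 0.028, 1.0, 0.0]
wrist_force: [-0.2, 0.3, 0.4]
gripper_width: 0.0851
grip_force: 0.0
```

move_arm(
  increments=[
    {"hand":8.5,"dx":0,"dy":0,"dz":0.1,"rx":0,"ry":0,"rz":0},
    {"hand":8.5,"dx":0,"dy":0,"dz":0.1,"rx":0,"ry":0,"rz":0},
  ],
)

```text
t: 4.9
ee_pos: [0.4595, -0.0089, 0.0872]
ee_rot: [-0.0, 0.028, 1.0, 0.0]
wrist_force: [-0.1, -0.3, 0.2]
gripper_width: 0.0851
grip_force: 0.0
```

move_arm(
  increments=[
    {"hand":8.5,"dx":0,"dy":0,"dz":0.05,"rx":0,"ry":0,"rz":0},
    {"hand":8.5,"dx":0,"dy":0,"dz":0.05,"rx":0,"ry":0,"rz":0},
  ],
)

```text
t: 5.15
ee_pos: [0.4596, -0.0089, 0.087]
ee_rot: [0.0, 0.028, 1.0, -0.0]
wrist_force: [-0.9, -0.1, 4.1]
gripper_width: 0.0849
grip_force: 1.8
```

move_arm(
  increments=[
    {"hand":8.5,"dx":0,"dy":0,"dz":0.05,"rx":0,"ry":0,"rz":0},
    {"hand":8.5,"dx":0,"dy":0,"dz":0.05,"rx":0,"ry":0,"rz":0},
  ],
)

```text
t: 5.4
ee_pos: [0.4596, -0.0089, 0.0869]
ee_rot: [0.0, 0.028, 1.0, -0.0]
wrist_force: [-2.5, 0.8, 8.4]
gripper_width: 0.0852
grip_force: 4.5
```

move_arm(
  increments=[
    {"hand":8.5,"dx":0,"dy":0,"dz":-0.28,"rx":0,"ry":0,"rz":0},
    {"hand":8.5,"dx":-0.6,"dy":0,"dz":-0.28,"rx":0,"ry":0,"rz":0},
    {"hand":8.5,"dx":-1.2,"dy":0,"dz":-0.28,"rx":0,"ry":0,"rz":0},
    {"hand":8.5,"dx":-1.6,"dy":0,"dz":-0.28,"rx":0,"ry":0,"rz":0},
    {"hand":8.5,"dx":-2.0,"dy":0,"dz":-0.28,"rx":0,"ry":0,"rz":0},
    {"hand":8.5,"dx":-2.4,"dy":0,"dz":-0.28,"rx":0,"ry":0,"rz":0},
    {"hand":8.5,"dx":-2.8,"dy":0,"dz":-0.28,"rx":0,"ry":0,"rz":0},
    {"hand":8.5,"dx":-3.2,"dy":0,"dz":-0.28,"rx":0,"ry":0,"rz":0},
    {"hand":8.5,"dx":-3.6,"dy":0,"dz":-0.28,"rx":0,"ry":0,"rz":0},
    {"hand":8.5,"dx":-4.0,"dy":0,"dz":-0.28,"rx":0,"ry":0,"rz":0},
    {"hand":8.5,"dx":-4.0,"dy":0,"dz":-0.28,"rx":0,"ry":0,"rz":0},
  ],
)

```text
t: 6.78
ee_pos: [0.5002, -0.0111, 0.0892]
ee_rot: [0.0, 0.028, 1.0, 0.0]
wrist_force: [-0.1, -0.6, 0.4]
gripper_width: 0.0847
grip_force: 0.4
```

```bash
python3 -c "
from h import *
wristcam('pics/w4.png');cv2.imwrite('pics/s4.png',read_camera('scene')['img'][200:380,180:460].repeat(2,0).repeat(2,1))"
```

```text
t 6.775 pos [ 0.5002 -0.0111  0.0892] led [-0.1589 -0.163  -0.0108] head 3.086 tilt [0.001  0.0002] F [-0.06 -0.64  0.38] w 0.08469905316736154 j [-0.17  0.38 -0.52  0.67  0.   -0.11]
```

View pics/s4.png

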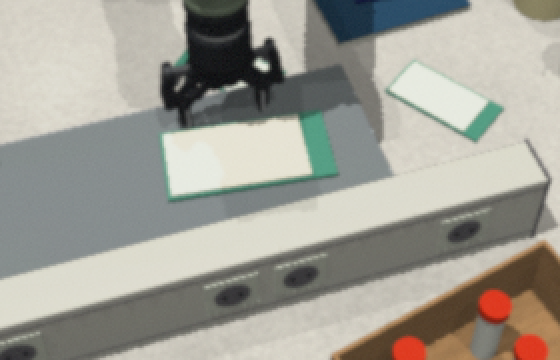

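The scene crop shows the fingers behind the plate's front edge and the plate nearly squared up. I'll keep pushing.

move_arm(
  increments=[
    {"hand":8.5,"dx":-0.4,"dy":0,"dz":0,"rx":0,"ry":0,"rz":0},
    {"hand":8.5,"dx":-0.8,"dy":0,"dz":0,"rx":0,"ry":0,"rz":0},
    {"hand":8.5,"dx":-1.2,"dy":0,"dz":0,"rx":0,"ry":0,"rz":0},
    {"hand":8.5,"dx":-1.6,"dy":0,"dz":0,"rx":0,"ry":0,"rz":0},
    {"hand":8.5,"dx":-2.0,"dy":0,"dz":0,"rx":0,"ry":0,"rz":0},
    {"hand":8.5,"dx":-2.4,"dy":0,"dz":0,"rx":0,"ry":0,"rz":0},
    {"hand":8.5,"dx":-2.8,"dy":0,"dz":0,"rx":0,"ry":0,"rz":0},
    {"hand":8.5,"dx":-3.2,"dy":0,"dz":0,"rx":0,"ry":0,"rz":0},
    {"hand":8.5,"dx":-3.6,"dy":0,"dz":0,"rx":0,"ry":0,"rz":0},
    {"hand":8.5,"dx":-3.6,"dy":0,"dz":0,"rx":0,"ry":0,"rz":0},
  ],
)

```text
t: 8.12
ee_pos: [0.5363, -0.0131, 0.0891]
ee_rot: [0.001, 0.028, 1.0, 0.0]
wrist_force: [-1.1, 1.3, 0.6]
gripper_width: 0.0848
grip_force: 0.5
```

move_arm(
  increments=[
    {"hand":8.5,"dx":-0.2,"dy":0,"dz":0,"rx":0,"ry":0,"rz":0},
    {"hand":8.5,"dx":-0.4,"dy":0,"dz":0,"rx":0,"ry":0,"rz":0},
    {"hand":8.5,"dx":-0.6,"dy":0,"dz":0,"rx":0,"ry":0,"rz":0},
    {"hand":8.5,"dx":-0.6,"dy":0,"dz":0,"rx":0,"ry":0,"rz":0},
  ],
)

```text
t: 8.62
ee_pos: [0.5418, -0.0135, 0.0891]
ee_rot: [0.0, 0.028, 1.0, 0.0]
wrist_force: [-1.8, 1.3, 1.3]
gripper_width: 0.0849
grip_force: 1.1
```

move_arm(
  increments=[
    {"hand":8.5,"dx":-0.1,"dy":0,"dz":0,"rx":0,"ry":0,"rz":0},
    {"hand":8.5,"dx":-0.2,"dy":0,"dz":0,"rx":0,"ry":0,"rz":0},
    {"hand":8.5,"dx":-0.2,"dy":0,"dz":0,"rx":0,"ry":0,"rz":0},
  ],
)

```text
t: 9.0
ee_pos: [0.5436, -0.0136, 0.0891]
ee_rot: [0.0, 0.028, 1.0, -0.0]
wrist_force: [-3.6, -0.0, 1.6]
gripper_width: 0.0852
grip_force: 1.5
```

move_arm(
  increments=[
    {"hand":8.5,"dx":-0.1,"dy":0,"dz":0,"rx":0,"ry":0,"rz":0},
    {"hand":8.5,"dx":-0.2,"dy":0,"dz":0,"rx":0,"ry":0,"rz":0},
    {"hand":8.5,"dx":-0.2,"dy":0,"dz":0,"rx":0,"ry":0,"rz":0},
  ],
)

```text
t: 9.38
ee_pos: [0.5457, -0.0137, 0.0891]
ee_rot: [0.0, 0.028, 1.0, -0.0]
wrist_force: [-2.6, -0.5, 1.0]
gripper_width: 0.085
grip_force: 1.3
```

move_arm(
  increments=[
    {"hand":8.5,"dx":-0.1,"dy":0,"dz":0,"rx":0,"ry":0,"rz":0},
    {"hand":8.5,"dx":-0.1,"dy":0,"dz":0,"rx":0,"ry":0,"rz":0},
  ],
)

```text
t: 9.62
ee_pos: [0.5465, -0.0138, 0.0891]
ee_rot: [0.0, 0.028, 1.0, -0.0]
wrist_force: [-2.6, 0.5, 1.8]
gripper_width: 0.0853
grip_force: 1.5
```

```bash
python3 -c "
from h import *
wristcam('pics/w5.png');cv2.imwrite('pics/t5.png',read_camera('top')['img'])"
```

```text
t 9.625 pos [ 0.5465 -0.0138  0.0891] led [-0.1125 -0.1631 -0.0109] head 3.0858 tilt [ 0.0001 -0.    ] F [-2.57  0.52  1.78] w 0.08526233245207948 j [-0.16  0.46 -0.39  0.72  0.   -0.1 ]
```

move_arm(
  increments=[
    {"hand":8.5,"dx":-0.1,"dy":0,"dz":0,"rx":0,"ry":0,"rz":0},
    {"hand":8.5,"dx":-0.1,"dy":0,"dz":0,"rx":0,"ry":0,"rz":0},
  ],
)

```text
t: 9.98
ee_pos: [0.5475, -0.0138, 0.0891]
ee_rot: [0.0, 0.028, 1.0, 0.0]
wrist_force: [-2.2, 0.1, 1.0]
gripper_width: 0.0849
grip_force: 1.5
```

move_arm(
  increments=[
    {"hand":8.5,"dx":-0.1,"dy":0,"dz":0,"rx":0,"ry":0,"rz":0},
    {"hand":8.5,"dx":-0.1,"dy":0,"dz":0,"rx":0,"ry":0,"rz":0},
  ],
)

```text
t: 10.22
ee_pos: [0.5485, -0.0139, 0.0891]
ee_rot: [0.0, 0.028, 1.0, 0.0]
wrist_force: [-2.2, -0.6, 1.1]
gripper_width: 0.0849
grip_force: 1.5
```

move_arm(
  increments=[
    {"hand":8.5,"dx":-0.1,"dy":0,"dz":0,"rx":0,"ry":0,"rz":0},
    {"hand":8.5,"dx":-0.1,"dy":0,"dz":0,"rx":0,"ry":0,"rz":0},
  ],
)

```text
t: 10.48
ee_pos: [0.5496, -0.0139, 0.0891]
ee_rot: [0.0, 0.028, 1.0, 0.0]
wrist_force: [-2.7, -0.1, 0.3]
gripper_width: 0.0849
grip_force: 1.5
```

move_arm(
  increments=[
    {"hand":8.5,"dx":-0.1,"dy":0,"dz":0,"rx":0,"ry":0,"rz":0},
    {"hand":8.5,"dx":-0.1,"dy":0,"dz":0,"rx":0,"ry":0,"rz":0},
  ],
)

```text
t: 10.72
ee_pos: [0.5498, -0.0139, 0.089]
ee_rot: [-0.001, 0.028, 1.0, 0.0]
wrist_force: [-5.2, 0.3, 3.1]
gripper_width: 0.0853
grip_force: 2.9
```

move_arm(
  increments=[
    {"hand":8.5,"dx":-0.1,"dy":0,"dz":0,"rx":0,"ry":0,"rz":0},
    {"hand":8.5,"dx":-0.1,"dy":0,"dz":0,"rx":0,"ry":0,"rz":0},
  ],
)

```text
t: 10.98
ee_pos: [0.5499, -0.0139, 0.0889]
ee_rot: [-0.001, 0.028, 1.0, 0.0]
wrist_force: [-7.7, 1.7, 5.0]
gripper_width: 0.085
grip_force: 4.5
```

move_arm(
  increments=[
    {"hand":8.5,"dx":-0.1,"dy":0,"dz":0,"rx":0,"ry":0,"rz":0},
    {"hand":8.5,"dx":-0.1,"dy":0,"dz":0,"rx":0,"ry":0,"rz":0},
  ],
)

```text
t: 11.22
ee_pos: [0.55, -0.0137, 0.0884]
ee_rot: [-0.002, 0.028, 1.0, 0.0]
wrist_force: [-7.3, 0.9, 2.8]
gripper_width: 0.085
grip_force: 4.0
```

```bash
python3 -c "
from h import *
wristcam();cv2.imwrite('pics/s6.png',cv2.resize(read_camera('scene')['img'][220:360,220:420],None,fx=4,fy=4,interpolation=cv2.INTER_CUBIC))"
```

```text
t 11.225 pos [ 0.55   -0.0137  0.0884] led [-0.109  -0.1628 -0.0116] head 3.0851 tilt [-0.0046  0.0006] F [-7.3   0.91  2.79] w 0.08498527146107683 j [-0.16  0.47 -0.38  0.73 -0.   -0.1 ]
```

View pics/s6.png

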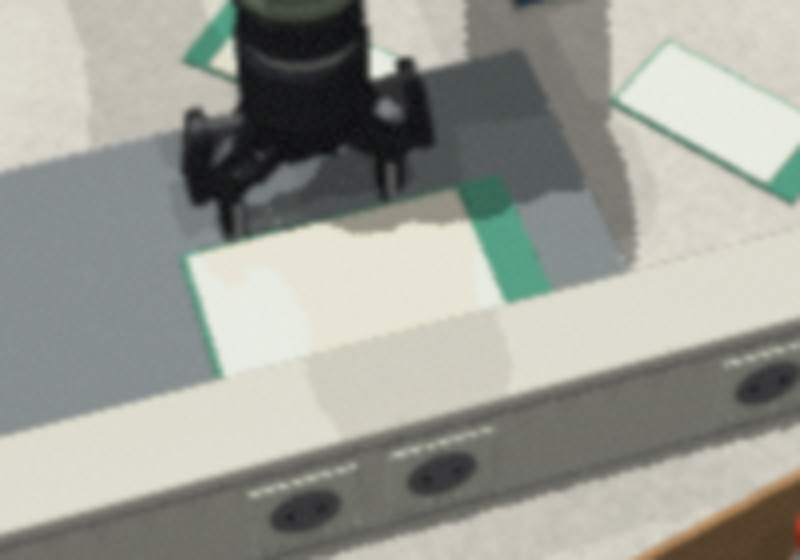

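The plate now lies flush along the trunking: a back-right corner at (220,377), the margin line at about (462,188) to (510,300). Next I retreat and measure.

move_arm(
  increments=[
    {"hand":8.5,"dx":1.5,"dy":0,"dz":0,"rx":0,"ry":0,"rz":0},
    {"hand":8.5,"dx":3,"dy":0,"dz":0,"rx":0,"ry":0,"rz":0},
    {"hand":8.5,"dx":4,"dy":0,"dz":-4,"rx":0,"ry":0,"rz":0},
    {"hand":8.5,"dx":4,"dy":0,"dz":-9,"rx":0,"ry":0,"rz":0},
    {"hand":8.5,"dx":4,"dy":0,"dz":-13,"rx":0,"ry":0,"rz":0},
    {"hand":8.5,"dx":4,"dy":0,"dz":-13,"rx":0,"ry":0,"rz":0},
  ],
)

```text
t: 12.08
ee_pos: [0.5162, -0.0124, 0.2229]
ee_rot: [0.005, 0.028, 1.0, -0.001]
wrist_force: [-0.0, 0.3, 0.0]
gripper_width: 0.0848
grip_force: 0.0
```

```bash
python3 - <<'E'
from h import *
st();c=read_camera("scene")
for n,p,z in [("TF",(185,257),.105),("LF",(500,178),.105),("MF",(460,187),.105),("deckLF",(522,50),.1)]:
    X=ray(c,(p[0]/4+220,p[1]/4+220),z);print(n,X.round(4),led(X).round(4))
E
```

```text
t 12.075 pos [ 0.5162 -0.0124  0.2229] led [-0.1429 -0.1634  0.1229] head 3.0858 tilt [ 0.0095 -0.0013] F [-0.03  0.3   0.03] w 0.08475921953350342 j [-0.17  0.26 -0.3   1.    0.   -0.11]
TF [ 0.5602 -0.0953  0.105 ] [-0.0943 -0.2438  0.005 ]
LF [0.5729 0.1002 0.105 ] [-0.0924 -0.0478  0.005 ]
MF [0.5705 0.075  0.105 ] [-0.0934 -0.0731  0.005 ]
deckLF [0.4772 0.1561 0.1   ] [-0.191   0.0027 -0.    ]
```

move_arm(
  increments=[
    {"hand":5.5,"dx":-2,"dy":-2.5,"dz":0,"rx":0,"ry":0,"rz":0.18},
    {"hand":5.5,"dx":-4,"dy":-5,"dz":0,"rx":0,"ry":0,"rz":0.36},
    {"hand":5.5,"dx":-6,"dy":-7.5,"dz":0,"rx":0,"ry":0,"rz":0.54},
    {"hand":5.5,"dx":-8,"dy":-10,"dz":0,"rx":0,"ry":0,"rz":0.72},
    {"hand":5.5,"dx":-9.1,"dy":-11.8,"dz":0,"rx":0,"ry":0,"rz":0.9},
    {"hand":5.5,"dx":-9.1,"dy":-11.8,"dz":0,"rx":0,"ry":0,"rz":1.08},
    {"hand":5.5,"dx":-9.1,"dy":-11.8,"dz":0,"rx":0,"ry":0,"rz":1.26},
    {"hand":5.5,"dx":-9.1,"dy":-11.8,"dz":0,"rx":0,"ry":0,"rz":1.44},
    {"hand":5.5,"dx":-9.1,"dy":-11.8,"dz":0,"rx":0,"ry":0,"rz":1.571},
    {"hand":5.5,"dx":-9.1,"dy":-11.8,"dz":0,"rx":0,"ry":0,"rz":1.571},
    {"hand":5.5,"dx":-9.1,"dy":-11.8,"dz":0,"rx":0,"ry":0,"rz":1.571},
  ],
)

```text
t: 13.5
ee_pos: [0.5966, -0.1347, 0.2181]
ee_rot: [-0.0, 0.726, 0.688, -0.0]
wrist_force: [0.4, 0.6, 0.3]
gripper_width: 0.0552
grip_force: 0.0
```

```bash
python3 -c "
from h import *
c=wristcam('pics/w7.png');np.savez('pics/w7.npz',K=c['K'],R=c['R'],t=c['t'])"
```

```text
t 13.5 pos [ 0.5966 -0.1347  0.2181] led [-0.0559 -0.2811  0.1181] head 1.5166 tilt [-0.001   0.0004] F [0.37 0.58 0.3 ] w 0.05524023260499593 j [-0.34  0.45 -0.04  1.08  0.    1.28]
```

View pics/w7.png

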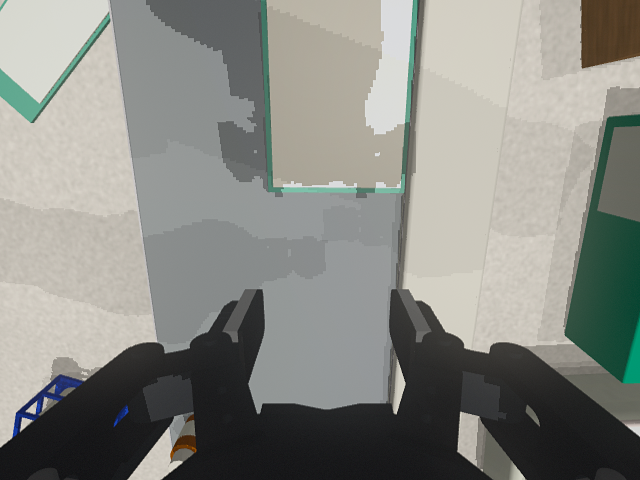

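The plate's tail edge runs (268,192) to (403,192), square to the trunking and flush with it. The fingers are clear behind it.

```bash
python3 - <<'E'
from h import *
c=dict(np.load('pics/w7.npz'))
for n,p,z in [("TF",(268,192),.105),("TB",(403,192),.105),("F2",(262,2),.105),("B2",(416,2),.105),("trk",(391,390),.1),("trk2",(403,210),.1),("dF",(155,330),.1),("dF2",(113,20),.1)]:
    X=ray(c,p,z);print(n,X.round(4),led(X).round(4))
E
```

```text
TF [ 0.5559 -0.0984  0.105 ] [-0.0985 -0.2471  0.005 ]
TB [ 0.6544 -0.1037  0.105 ] [ 1.000e-04 -2.469e-01  5.000e-03]
F2 [0.5642 0.022  0.105 ] [-0.0968 -0.1264  0.005 ]
B2 [0.6617 0.0168 0.105 ] [ 0.0009 -0.1263  0.005 ]
trk [ 0.6461 -0.2794  0.1   ] [ 0.0015 -0.4228  0.    ]
trk2 [ 0.6555 -0.1181  0.1   ] [ 0.0021 -0.2613  0.    ]
dF [ 0.4491 -0.2091  0.1   ] [-0.1991 -0.3635  0.    ]
dF2 [0.4649 0.0187 0.1   ] [-0.1957 -0.1352  0.    ]
```

move_arm(
  increments=[
    {"hand":5.5,"dx":0,"dy":0,"dz":4,"rx":0,"ry":0,"rz":0},
    {"hand":5.5,"dx":0,"dy":0,"dz":8,"rx":0,"ry":0,"rz":0},
    {"hand":5.5,"dx":0,"dy":0,"dz":10.5,"rx":0,"ry":0,"rz":0},
    {"hand":5.5,"dx":0,"dy":0,"dz":11,"rx":0,"ry":0,"rz":0},
    {"hand":5.5,"dx":0,"dy":0,"dz":11,"rx":0,"ry":0,"rz":0},
  ],
)

```text
t: 14.18
ee_pos: [0.5971, -0.1348, 0.1095]
ee_rot: [0.0, 0.726, 0.687, 0.0]
wrist_force: [0.1, -0.5, -0.6]
gripper_width: 0.0552
grip_force: 0.0
```

move_arm(
  increments=[
    {"hand":5.5,"dx":0,"dy":0,"dz":0.2,"rx":0,"ry":0,"rz":0},
    {"hand":5.5,"dx":0,"dy":0,"dz":0.2,"rx":0,"ry":0,"rz":0},
  ],
)

```text
t: 14.42
ee_pos: [0.5974, -0.1349, 0.108]
ee_rot: [0.001, 0.727, 0.687, 0.0]
wrist_force: [0.2, -0.4, -0.7]
gripper_width: 0.055
grip_force: 0.0
```

move_arm(
  increments=[
    {"hand":5.5,"dx":0,"dy":0,"dz":0.2,"rx":0,"ry":0,"rz":0},
    {"hand":5.5,"dx":0,"dy":0,"dz":0.2,"rx":0,"ry":0,"rz":0},
  ],
)

```text
t: 14.68
ee_pos: [0.5967, -0.1347, 0.1051]
ee_rot: [0.0, 0.727, 0.687, 0.0]
wrist_force: [0.5, 0.5, 0.2]
gripper_width: 0.0546
grip_force: 0.0
```

move_arm(
  increments=[
    {"hand":5.5,"dx":0,"dy":0,"dz":0.1,"rx":0,"ry":0,"rz":0},
    {"hand":5.5,"dx":0,"dy":0,"dz":0.1,"rx":0,"ry":0,"rz":0},
  ],
)

```text
t: 14.92
ee_pos: [0.5967, -0.1347, 0.104]
ee_rot: [-0.0, 0.727, 0.687, -0.0]
wrist_force: [-0.1, 0.3, 0.1]
gripper_width: 0.0549
grip_force: 0.0
```

move_arm(
  increments=[
    {"hand":5.5,"dx":0,"dy":0,"dz":0.2,"rx":0,"ry":0,"rz":0},
    {"hand":5.5,"dx":0,"dy":0,"dz":0.4,"rx":0,"ry":0,"rz":0},
    {"hand":5.5,"dx":0,"dy":0,"dz":0.4,"rx":0,"ry":0,"rz":0},
  ],
)

```text
t: 15.3
ee_pos: [0.5966, -0.1347, 0.0998]
ee_rot: [-0.0, 0.727, 0.687, -0.0]
wrist_force: [0.6, 0.1, 0.9]
gripper_width: 0.0549
grip_force: 0.0
```

move_arm(
  increments=[
    {"hand":5.5,"dx":0,"dy":0,"dz":0.1,"rx":0,"ry":0,"rz":0},
    {"hand":5.5,"dx":0,"dy":0,"dz":0.2,"rx":0,"ry":0,"rz":0},
    {"hand":5.5,"dx":0,"dy":0,"dz":0.2,"rx":0,"ry":0,"rz":0},
  ],
)

```text
t: 15.68
ee_pos: [0.5967, -0.1347, 0.098]
ee_rot: [-0.0, 0.727, 0.687, -0.0]
wrist_force: [0.7, -0.8, 0.1]
gripper_width: 0.0552
grip_force: 0.0
```

move_arm(
  increments=[
    {"hand":5.5,"dx":0,"dy":0,"dz":0.1,"rx":0,"ry":0,"rz":0},
    {"hand":5.5,"dx":0,"dy":0,"dz":0.1,"rx":0,"ry":0,"rz":0},
  ],
)

```text
t: 15.92
ee_pos: [0.5967, -0.1347, 0.097]
ee_rot: [-0.0, 0.727, 0.687, -0.0]
wrist_force: [0.5, -0.2, 0.2]
gripper_width: 0.0552
grip_force: 0.0
```

move_arm(
  increments=[
    {"hand":5.5,"dx":0,"dy":0,"dz":0.1,"rx":0,"ry":0,"rz":0},
    {"hand":5.5,"dx":0,"dy":0,"dz":0.1,"rx":0,"ry":0,"rz":0},
  ],
)

```text
t: 16.18
ee_pos: [0.5968, -0.1348, 0.0961]
ee_rot: [0.0, 0.727, 0.687, 0.0]
wrist_force: [-0.0, 0.3, 0.5]
gripper_width: 0.055
grip_force: 0.3
```

move_arm(
  increments=[
    {"hand":5.5,"dx":0,"dy":0,"dz":0.1,"rx":0,"ry":0,"rz":0},
    {"hand":5.5,"dx":0,"dy":0,"dz":0.1,"rx":0,"ry":0,"rz":0},
  ],
)

```text
t: 16.42
ee_pos: [0.5968, -0.1347, 0.096]
ee_rot: [0.0, 0.727, 0.687, 0.0]
wrist_force: [-2.3, -0.7, 5.8]
gripper_width: 0.0554
grip_force: 3.4
```

move_arm(
  increments=[
    {"hand":5.5,"dx":0,"dy":0,"dz":0.1,"rx":0,"ry":0,"rz":0},
    {"hand":5.5,"dx":0,"dy":0,"dz":0.1,"rx":0,"ry":0,"rz":0},
  ],
)

```text
t: 16.68
ee_pos: [0.5969, -0.1348, 0.096]
ee_rot: [0.001, 0.727, 0.687, 0.0]
wrist_force: [-5.0, 1.1, 13.3]
gripper_width: 0.0549
grip_force: 6.5
```

move_arm(
  increments=[
    {"hand":5.5,"dx":0,"dy":0,"dz":-0.4,"rx":0,"ry":0,"rz":0},
    {"hand":5.5,"dx":0.6,"dy":0,"dz":-0.4,"rx":0,"ry":0,"rz":0},
    {"hand":5.5,"dx":1.2,"dy":0,"dz":-0.4,"rx":0,"ry":0,"rz":0},
    {"hand":5.5,"dx":1.7,"dy":0,"dz":-0.4,"rx":0,"ry":0,"rz":0},
    {"hand":5.5,"dx":2.1,"dy":0,"dz":-0.4,"rx":0,"ry":0,"rz":0},
    {"hand":5.5,"dx":2.5,"dy":0,"dz":-0.4,"rx":0,"ry":0,"rz":0},
    {"hand":5.5,"dx":2.9,"dy":0,"dz":-0.4,"rx":0,"ry":0,"rz":0},
    {"hand":5.5,"dx":3.3,"dy":0,"dz":-0.4,"rx":0,"ry":0,"rz":0},
    {"hand":5.5,"dx":3.7,"dy":0,"dz":-0.4,"rx":0,"ry":0,"rz":0},
    {"hand":5.5,"dx":4.1,"dy":0,"dz":-0.4,"rx":0,"ry":0,"rz":0},
    {"hand":5.5,"dx":4.5,"dy":0,"dz":-0.4,"rx":0,"ry":0,"rz":0},
    {"hand":5.5,"dx":4.5,"dy":0,"dz":-0.4,"rx":0,"ry":0,"rz":0},
  ],
)

```text
t: 18.18
ee_pos: [0.5993, -0.0892, 0.0981]
ee_rot: [-0.0, 0.726, 0.687, 0.0]
wrist_force: [-0.0, 0.2, -0.4]
gripper_width: 0.0549
grip_force: 0.0
```

```bash
python3 -c "
from h import *
st()"
```

```text
t 18.175 pos [ 0.5993 -0.0892  0.0981] led [-0.0556 -0.2355 -0.0019] head 1.5154 tilt [0.0001 0.0007] F [-0.04  0.17 -0.44] w 0.05488126104621733 j [-0.27  0.54 -0.22  0.81  0.    1.36]
```

move_arm(
  increments=[
    {"hand":5.5,"dx":0.4,"dy":0,"dz":0,"rx":0,"ry":0,"rz":0},
    {"hand":5.5,"dx":0.8,"dy":0,"dz":0,"rx":0,"ry":0,"rz":0},
    {"hand":5.5,"dx":1.2,"dy":0,"dz":0,"rx":0,"ry":0,"rz":0},
    {"hand":5.5,"dx":1.6,"dy":0,"dz":0,"rx":0,"ry":0,"rz":0},
    {"hand":5.5,"dx":2.0,"dy":0,"dz":0,"rx":0,"ry":0,"rz":0},
    {"hand":5.5,"dx":2.4,"dy":0,"dz":0,"rx":0,"ry":0,"rz":0},
    {"hand":5.5,"dx":2.8,"dy":0,"dz":0,"rx":0,"ry":0,"rz":0},
    {"hand":5.5,"dx":3.2,"dy":0,"dz":0,"rx":0,"ry":0,"rz":0},
    {"hand":5.5,"dx":3.6,"dy":0,"dz":0,"rx":0,"ry":0,"rz":0},
    {"hand":5.5,"dx":4.0,"dy":0,"dz":0,"rx":0,"ry":0,"rz":0},
    {"hand":5.5,"dx":4.4,"dy":0,"dz":0,"rx":0,"ry":0,"rz":0},
    {"hand":5.5,"dx":4.4,"dy":0,"dz":0,"rx":0,"ry":0,"rz":0},
  ],
)

```text
t: 19.68
ee_pos: [0.6018, -0.0452, 0.0981]
ee_rot: [-0.0, 0.726, 0.687, 0.0]
wrist_force: [-0.3, -1.4, 1.8]
gripper_width: 0.0552
grip_force: 1.1
```

```bash
python3 - <<'E'
from h import *
c=wristcam('pics/w8.png')
s=read_camera('scene');cv2.imwrite('pics/s8.png',s['img']);t=read_camera('top');cv2.imwrite('pics/t8.png',t['img'])
a=cv2.resize(s['img'][220:340,250:410],(400,300),interpolation=cv2.INTER_CUBIC)
b=cv2.resize(t['img'][140:260,220:380],(400,300),interpolation=cv2.INTER_CUBIC)
w=cv2.resize(c['img'][0:240],(800,300))
cv2.imwrite('pics/m8.png',np.vstack([np.hstack([a,b]),w]))
np.savez('pics/w8.npz',K=c['K'],R=c['R'],t=c['t'])
E
```

```text
t 19.675 pos [ 0.6018 -0.0452  0.0981] led [-0.0556 -0.1915 -0.0019] head 1.5154 tilt [0.0002 0.0008] F [-0.28 -1.37  1.81] w 0.055173677539220596 j [-0.2   0.54 -0.23  0.81  0.    1.43]
```

View pics/m8.png

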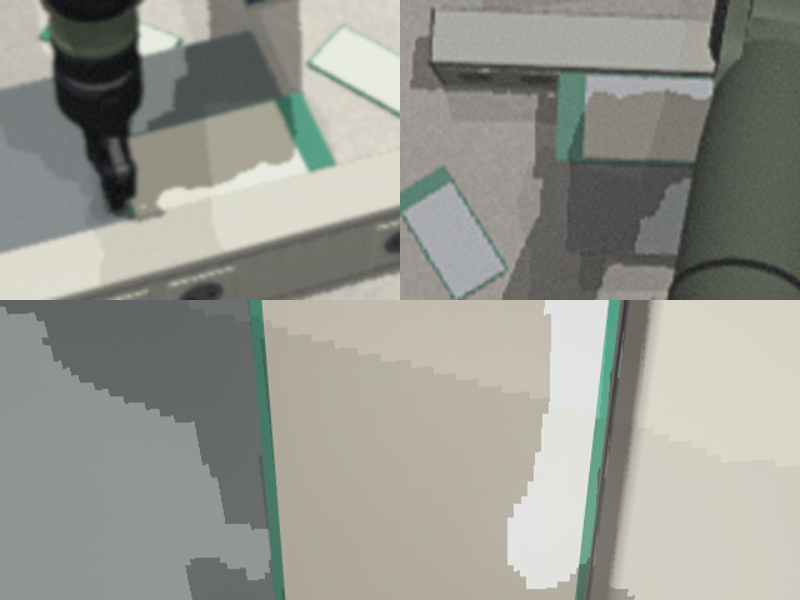

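The top-camera panel shows the plate flush with the trunking and its margin just past the deck end: margin line at panel x≈585, deck end at panel x≈568. Viewing is used up, so I'll measure numerically with rectified profiles.

```bash
cat >> h.py <<'E'
def prof(c,img,z,xs,ys):
    pts=np.array([[proj(c,L()@[x,y,z-.1]+E0) for y in ys] for x in xs],np.float32)
    return cv2.remap(img,pts,None,cv2.INTER_LINEAR).astype(float)
def edges(c,img,label):
    ys=np.arange(-.06,.07,.0005)
    def step(p,up):
        g=cv2.GaussianBlur(p[None],(0,0),4)[0]; d=np.gradient(g)*up; i=d.argmax(); return round(float(ys[i]),4),round(float(d[i]),2)
    for xs in (np.arange(-.19,-.15,.002),np.arange(-.15,-.11,.002)):
        print(label,"deck end",step(prof(c,img,.1,xs,ys).mean((0,2)),1))
    for a in (-.09,-.065,-.04,-.02):
        q=prof(c,img,.105,np.arange(a,a+.012,.002),ys).mean(0); print(label,"margin@",a,step(q[:,1]-q[:,2],1),"lead",step(q[:,1]-q[:,2],-1) ,"coat(z107)",step((lambda r:r[:,1]-r[:,2])(prof(c,img,.107,np.arange(a,a+.012,.002),ys).mean(0)),1))
E
python3 - <<'E'
from h import *
t=read_camera('top');edges(t,t['img'],"top")
edges(t,cv2.imread('pics/top0.png'),"top0")
s=read_camera('scene');edges(s,s['img'],"scene")
E
```

```text
top deck end (0.004, 1.58)
top deck end (0.034, 2.96)
top margin@ -0.09 (-0.0105, 2.24) lead (0.019, 3.34) coat(z107) (-0.011, 2.26)
top margin@ -0.065 (-0.01, 2.15) lead (0.0185, 3.53) coat(z107) (-0.0105, 2.17)
top margin@ -0.04 (-0.011, 3.63) lead (0.019, 3.49) coat(z107) (-0.0115, 3.64)
top margin@ -0.02 (-0.0105, 3.2) lead (0.019, 3.27) coat(z107) (-0.011, 3.21)
top0 deck end (0.0255, 4.0)
top0 deck end (0.025, 3.63)
top0 margin@ -0.09 (0.012, 0.12) lead (0.002, 0.38) coat(z107) (0.0115, 0.13)
top0 margin@ -0.065 (-0.0315, 0.12) lead (0.002, 0.35) coat(z107) (0.0605, 0.11)
top0 margin@ -0.04 (0.0175, 0.15) lead (0.0015, 0.27) coat(z107) (0.0175, 0.17)
top0 margin@ -0.02 (0.0665, 0.14) lead (0.0015, 0.28) coat(z107) (-0.0415, 0.13)
scene deck end (0.049, 2.72)
scene deck end (0.0315, 2.33)
scene margin@ -0.09 (-0.0085, 3.33) lead (0.0185, 4.89) coat(z107) (-0.0095, 3.3)
scene margin@ -0.065 (-0.0085, 3.43) lead (0.018, 4.96) coat(z107) (-0.0095, 3.42)
scene margin@ -0.04 (-0.0095, 4.82) lead (0.018, 4.93) coat(z107) (-0.0105, 4.85)
scene margin@ -0.02 (-0.009, 4.71) lead (0.018, 5.0) coat(z107) (-0.01, 4.74)
```

move_arm(
  increments=[
    {"hand":5.5,"dx":0.4,"dy":0,"dz":0,"rx":0,"ry":0,"rz":0},
    {"hand":5.5,"dx":0.8,"dy":0,"dz":0,"rx":0,"ry":0,"rz":0},
    {"hand":5.5,"dx":1.2,"dy":0,"dz":0,"rx":0,"ry":0,"rz":0},
    {"hand":5.5,"dx":1.6,"dy":0,"dz":0,"rx":0,"ry":0,"rz":0},
    {"hand":5.5,"dx":1.9,"dy":0,"dz":0,"rx":0,"ry":0,"rz":0},
    {"hand":5.5,"dx":2.2,"dy":0,"dz":0,"rx":0,"ry":0,"rz":0},
    {"hand":5.5,"dx":2.4,"dy":0,"dz":0,"rx":0,"ry":0,"rz":0},
    {"hand":5.5,"dx":2.4,"dy":0,"dz":0,"rx":0,"ry":0,"rz":0},
  ],
)

```text
t: 20.92
ee_pos: [0.603, -0.0215, 0.098]
ee_rot: [-0.0, 0.727, 0.687, 0.0]
wrist_force: [-0.3, -0.5, 0.5]
gripper_width: 0.0552
grip_force: 0.2
```

move_arm(
  increments=[
    {"hand":5.5,"dx":-1,"dy":0,"dz":0,"rx":0,"ry":0,"rz":0},
    {"hand":5.5,"dx":-3,"dy":0,"dz":0,"rx":0,"ry":0,"rz":0},
    {"hand":5.5,"dx":-5,"dy":0,"dz":-3,"rx":0,"ry":0,"rz":0},
    {"hand":5.5,"dx":-6,"dy":0,"dz":-8,"rx":0,"ry":0,"rz":0},
    {"hand":5.5,"dx":-7,"dy":0,"dz":-13,"rx":0,"ry":0,"rz":0},
    {"hand":5.5,"dx":-7,"dy":0,"dz":-15,"rx":0,"ry":0,"rz":0},
    {"hand":5.5,"dx":-7,"dy":0,"dz":-15,"rx":0,"ry":0,"rz":0},
    {"hand":5.5,"dx":-7,"dy":0,"dz":-15,"rx":0,"ry":0,"rz":0},
  ],
)

```text
t: 21.92
ee_pos: [0.5984, -0.0923, 0.2467]
ee_rot: [-0.001, 0.727, 0.687, -0.0]
wrist_force: [0.1, -0.0, 0.3]
gripper_width: 0.0549
grip_force: 0.0
```

```bash
python3 - <<'E'
from h import *
t=read_camera('top');edges(t,t['img'],"top")
s=read_camera('scene');edges(s,s['img'],"scene")
c=wristcam('pics/w9.png');img=c['img']
# back edge gap: profile across x at several y (plate top), green fringe & trunking
xs=np.arange(-.12,.03,.0005)
for nm,cc in(("wrist",c),("top",t)):
  for y in(-.14,-.1,-.06,-.02,.02):
    q=prof(cc,cc['img'],.105,xs,np.arange(y,y+.01,.002)).mean(1); g=q[:,1]-q[:,2]
    G=g>10; 
    print(nm,y,"green x:",[(round(float(xs[a]),4)) for a in np.flatnonzero(np.diff(G.astype(int)))])
E
```

```text
top deck end (0.0345, 2.89)
top deck end (0.033, 2.35)
top margin@ -0.09 (0.014, 3.21) lead (0.0425, 3.49) coat(z107) (0.014, 3.2)
top margin@ -0.065 (0.013, 3.32) lead (0.043, 3.65) coat(z107) (0.013, 3.33)
top margin@ -0.04 (0.0135, 3.29) lead (0.043, 3.23) coat(z107) (0.0135, 3.28)
top margin@ -0.02 (0.014, 3.18) lead (0.0425, 3.33) coat(z107) (0.014, 3.18)
scene deck end (0.038, 2.6)
scene deck end (0.024, 2.51)
scene margin@ -0.09 (0.0155, 4.49) lead (0.0425, 4.76) coat(z107) (0.0145, 4.46)
scene margin@ -0.065 (0.015, 4.54) lead (0.0425, 4.78) coat(z107) (0.0145, 4.53)
scene margin@ -0.04 (0.0155, 4.61) lead (0.0425, 4.64) coat(z107) (0.0145, 4.59)
scene margin@ -0.02 (0.015, 4.66) lead (0.0425, 4.85) coat(z107) (0.0145, 4.68)
t 22.025 pos [ 0.5982 -0.0918  0.2463] led [-0.0566 -0.2382  0.1463] head 1.5145 tilt [-0.0029  0.0008] F [-0.47  0.51 -0.02] w 0.05486926921561316 j [-0.27  0.42 -0.01  1.14  0.    1.35]
wrist -0.14 green x: [-0.099, -0.095, -0.0025, 0.0015]
wrist -0.1 green x: [-0.099, -0.095, -0.0025, 0.0015]
wrist -0.06 green x: []
wrist -0.02 green x: []
wrist 0.02 green x: []
top -0.14 green x: [-0.1, -0.0955, -0.003, 0.0025]
top -0.1 green x: [-0.1, -0.095, -0.004, 0.0025]
top -0.06 green x: [-0.0995, -0.095, -0.0035, 0.003]
top -0.02 green x: [-0.0995, -0.095, -0.0035, 0.003]
top 0.02 green x: [-0.1, 0.0025]
```

```bash
python3 -c "
from workcell import *
print(hand_in())"
```

```text
the job is handed in; nothing more can be done
None
```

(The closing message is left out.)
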